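# Roll the tote to the stop and set it off in the green tray

### The job

Without lifting it, roll the orange tote along the free rollers of the track until it rests against the red end stop. Then lift it straight up, clear of the end stop, and set it down upright inside the green tray (not the red one), and let go.

Things in the scene. Friction and masses are not known exactly. Their poses are not given: they have to be found in the camera images.
- tote: Orange plastic box with a fixed orange lid (dark seam and panel) flush with its sides: 84 mm long (x), 56 mm wide (y), 50 mm tall, 0.26 to 0.48 kg. Origin at the centre of its underside, z up. It stands on the rollers, its x along the track's x (within 5 degrees; 10 mm of play between the rails). Grip it from above across its width, or push its rear (-x) end; after a quick push it coasts some centimetres.
- track: Fixed aluminium roller track, 300 mm long (x), 82 mm wide (y), with 13 freely turning steel rollers across it. Origin at the centre of its underside on the table, z up; x points along the rolling direction to the end stop. Roller tops at z = 45 mm; side rails with inner faces at y = +-33 mm, tops at z = 53 mm. Open at x = -150 mm. The tote's origin starts at x = -75 to -35 mm.
- stop (a point): Middle of the rubber-padded face of the red end stop that the tote's front end must touch, at the height of the roller tops; 140 mm along x from the track's origin, axes as the track's. The stop's top is 30 mm above this point. A tote at the stop has its origin 42 mm short of this point.
- green_tray: Fixed open green plastic tray, 140 mm (x) by 120 mm (y) outside, 20 mm high, walls and floor 4 mm thick. Origin at the centre of its underside on the table, z up; its x points about as the track's (within 20 degrees). The same kind of tray in red stands beside it, on either side: not to be used.

How it is judged:
On the way, in this order (a step that is already met when the one before it is completed fails the run):
1. the tote rests on the rollers against the end stop (x of tote in the frame of track between 0.088 and 0.108 m and y of tote in the frame of track between -0.015 and 0.015 m and z of tote in the frame of track between 0.038 and 0.05 m and angle between tote's own z axis and vertical below 0.08 rad and linear speed of tote below 0.02 m/s), for 0.2 s.
2. the tote is lifted clear of the end stop (z of tote in the frame of track above 0.08 m), for 0.05 s.
At the end, for the whole second after the job is handed in: The tote stands upright (within about 6 degrees) and still on the floor of the green tray, its centre within 40 mm of the tray's centre along both of the tray's sides, released (x of tote in the frame of green_tray between -0.04 and 0.04 m and y of tote in the frame of green_tray between -0.04 and 0.04 m and z of tote in the frame of green_tray between -0.002 and 0.009 m and angle between tote's own z axis and vertical below 0.1 rad and linear speed of tote below 0.02 m/s and angular speed of tote below 0.2 rad/s); the robot touches nothing.
It fails at once if the tote is lifted off the rollers (by more than 12 mm) before it has come within about 4 cm of the end stop (x of tote in the frame of track between -0.15 and 0.055 m and y of tote in the frame of track between -0.05 and 0.05 m and z of tote in the frame of track between 0.057 and 0.072 m).
It also fails if it takes over 56 s, if anything falls off the work surface, if the arm or the gripper's body presses on something with over 40 N, if the wrist force passes 120 N, or if a joint passes its speed limit or range.

### The arm

A 6-joint arm with a two-finger parallel gripper is mounted at the origin on a cart in front of the work surface, level with it; the furniture and walls round the work are solid. World frame = base frame: x ahead of the robot, y to its left, z up, the work surface at z = 0. Lengths are in m, angles in rad, forces in N, time in s.
With the tool pointing down it reaches from about 0.2 to 0.875 m from the base axis. Payload 3.4 kg.
Tool frame: the origin (TCP) lies between the finger pads; the fingertips stand 25 mm ahead of it and the grasp point (between the pads) lies 6 mm ahead of it (r.nose_length is the z of the fingertips in the tool frame, in m); z points along the fingers, y is the line along which they close (so a half turn about z gives the same grasp; the last joint's range is limited). The gripper opens to 94 mm and grips with 3 to 60 N. Pads are 16 mm wide; open, the fingers measure 119 mm over their backs; the gripper's body (75 mm by 177 mm) begins 78 mm behind the grasp point.
Start: joints at [1.013, 0.276, 1.505, -0, 1.361, -0.121], TCP at [0.243, 0.521, 0.23] pointing down, gripper open.
Joint ranges: [-2.89, 2.89], [-0.75, 2.08], [0.22, 2.7], [-1.18, 4.32], [0.11, 2.71], [-2.7, 2.7]. Speed limits (rad/s): [2.57, 2.57, 3.14, 3.14, 3.14, 3.14].

### API

Orientations are given as a unit quaternion [w, x, y, z].
In Python, from plant import r, gripper_to, inverse_kinematics, vision, models, telemetry gives the robot as it stands. Calls block until the motion is done:
- r.move_to(position, orientation): joint-space move of the TCP to a pose.
- r.move_l(position, rot=None, vel=0.15, guard=None): straight line of the TCP; rot=None keeps the orientation; vel is the mean speed in m/s. With guard (N) it stops when the force on the tool has changed by that much, and returns True; else False.
- r.movej(angles): joint-space move.
- gripper_to(opening, f_grip=None): finger opening in m; f_grip is the grip in N (None keeps the last); returns when the fingers have stopped.
- r.hold(seconds).
- inverse_kinematics(position, orientation): joint angles nearest the present ones, or None.
- vision.snapshot(name): name is "scene" or "top"; returns the picture (400x640x3 uint8, red, green, blue); there is no depth.
- vision.get_calibration(name): a dict with "fx", "fy", "cx", "cy" (pixels), "D" ([k1, k2, p1, p2, k3] as OpenCV has them; the pictures are not rectified), "position" and "orientation" of the camera in the world. Camera axes: x right, y down, z forward; pixel columns grow to the right and rows downward; lengths in m; the calibration is good to about 2 mm. A picture is of the moment at which its call begins. get_calibration takes no time and is no camera call.
A pose or a line that the arm cannot do raises r.PlanningError and nothing moves.
- r.sign_off(): hands the job in; it is judged then, once.
Trained networks look in the newest picture that a camera, given by its name, has taken for a name from the list of things; names that differ only in an ending like _2 or _b are one class to them, and where a whole thing is asked for, a point or a joint stands for the part that bears it (a point fixed in the world has none). Each returns a list of dicts, best first, with "score" (0 to 1); they miss things now and then, are a little off and sometimes report something else, mostly with a low value. They report only what shows in the picture. A call takes as long as a camera call.
- models.boxes_of(thing, camera): "at" ([x, y, z] in m, in world coordinates, good to about 4 mm: the middle of the surface that is visible of it).
- models.regions_of(thing, camera): "pixels" (400x640 bool, what is visible of it).
- models.mark_of(thing, camera): "at" ([x, y, z] in m, in world coordinates, good to about 4 mm: a listed point, or the origin of a listed thing).
Readings, each from a call of its own:
- telemetry.current_t(): time.
- telemetry.current_joints(): joint angles.
- telemetry.current_dq(): joint speeds.
- telemetry.current_joint_efforts(): joint torques, N m.
- telemetry.current_ee_pos(): TCP position.
- telemetry.current_tool_rot(): TCP orientation.
- telemetry.current_wrist_force(): force on the tool from outside, world axes, zero at the start.
- telemetry.current_torque(): the same for the moment, N m.
- telemetry.current_opening(): finger opening in m.
- telemetry.current_finger_force(): force on a finger pad.
Only numpy, scipy, OpenCV 4.12 (cv2) and the standard library are available. Lean on these libraries where they do the work, as an engineer would, in place of code of your own. Each camera call takes 0.05 s, during which the arm holds its last target. There are 200 camera calls.

## Working session

There is one attempt and no reset: what is moved stays moved. The work goes in short steps, each a Python script; the robot and the scene stay as the last script left them, time stands still between calls to the robot, and variables do not carry over. Pictures are saved under pics/ and viewed, at most 10 in all, crops included, and the job is handed in when it is done.

```bash
mkdir -p pics; python3 - <<'E'
from plant import r, vision, models, telemetry
import cv2, numpy as np
for c in ("top","scene"):
    im=vision.snapshot(c); cv2.imwrite(f"pics/{c}0.png",im[:,:,::-1])
    k=vision.get_calibration(c); print(c,{a:np.round(b,4).tolist() for a,b in k.items()})
    for t in ("tote","track","green_tray","stop"):
        print(t,[(np.round(d["at"],4).tolist(),round(d["score"],2)) for d in models.mark_of(t,c)][:3])
print(telemetry.current_t(), telemetry.current_tool_rot())
E
```

```text
top {'fx': 486.4645, 'fy': 486.4645, 'cx': 323.2633, 'cy': 188.12, 'D': [-0.1321, 0.0, 0.0, 0.0, 0.0], 'position': [0.3887, 0.1328, 1.0045], 'orientation': [-0.0585, 0.7092, -0.701, 0.0467]}
tote [([0.499, 0.1501, 0.0445], 0.87)]
track [([0.5192, 0.1, -0.0007], 0.73)]
green_tray [([0.4069, 0.3286, -0.0], 0.57)]
stop [([0.5824, -0.0281, 0.0454], 0.98)]
scene {'fx': 413.5213, 'fy': 413.5213, 'cx': 314.299, 'cy': 198.9148, 'D': [-0.0928, 0.0, 0.0, 0.0, 0.0], 'position': [0.2322, -0.4251, 0.7675], 'orientation': [-0.3503, 0.9108, -0.2038, 0.079]}
tote [([0.4979, 0.146, 0.0442], 0.8), ([0.5848, -0.029, 0.0474], 0.22)]
track [([0.5197, 0.1004, -0.001], 0.92)]
green_tray [([0.4085, 0.3272, -0.0013], 0.72)]
stop [([0.5844, -0.0273, 0.0475], 0.57)]
0.5 [-1.20729105e-05  2.16692336e-01  9.76239946e-01  1.13042027e-05]
```

View pics/top0.png

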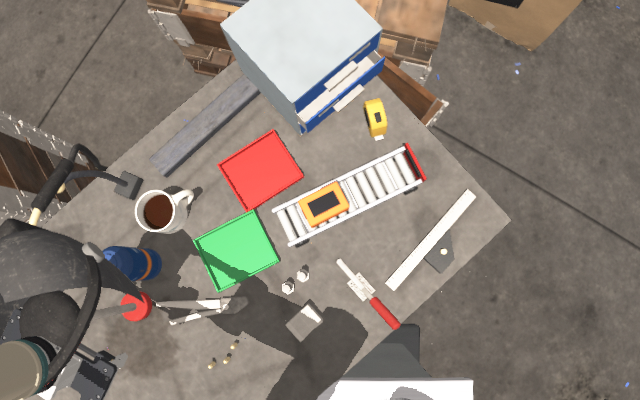

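View pics/scene0.png

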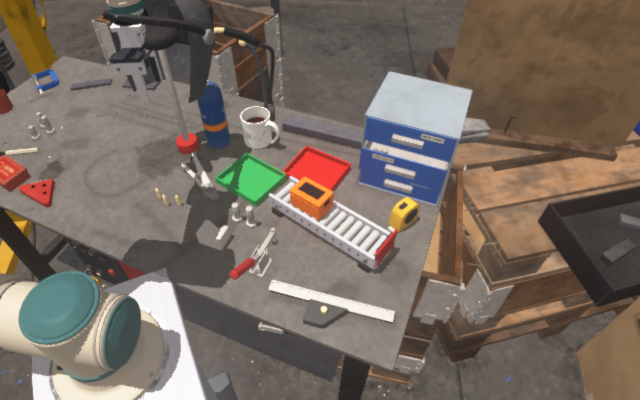

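Top view: the orange tote is at (325,205) on the track, the red stop at (415,163), the green tray at (237,250) and the red tray at (260,170). The blue cabinet's lower front corner is near (305,130). The networks agree with the picture. Next I'll get the yaws from the masks, and check the cabinet clearance and where the gripper shows.

```bash
cat > h.py <<'E'
from plant import r, gripper_to, inverse_kinematics, vision, models, telemetry
import cv2, numpy as np
from scipy.spatial.transform import Rotation as R
def cal(c):
    k=vision.get_calibration(c); q=k["orientation"]
    K=np.array([[k["fx"],0,k["cx"]],[0,k["fy"],k["cy"]],[0,0,1]])
    return K,np.array(k["D"]),np.array(k["position"]),R.from_quat([q[1],q[2],q[3],q[0]]).as_matrix()
def onplane(px,z,c):
    K,D,p,M=cal(c)
    u=cv2.undistortPoints(np.array(px,float).reshape(-1,1,2),K,D)[:,0]
    d=np.c_[u,np.ones(len(u))]@M.T
    return p+d*((z-p[2])/d[:,2])[:,None]
def proj(P,c):
    K,D,p,M=cal(c)
    return cv2.projectPoints(np.array(P,float).reshape(-1,1,3),cv2.Rodrigues(M.T)[0],-M.T@p,K,D)[0][:,0]
def rect(mask,z,c):
    n=max(cv2.findContours(mask.astype(np.uint8),cv2.RETR_EXTERNAL,cv2.CHAIN_APPROX_NONE)[0],key=cv2.contourArea)
    w=onplane(n[:,0],z,c)[:,:2]
    (x,y),(a,b),_=rr=cv2.minAreaRect((w*1000).astype(np.float32)); B=cv2.boxPoints(rr)
    e=[B[1]-B[0],B[2]-B[1]]; l=max(e,key=np.linalg.norm)
    return x/1e3,y/1e3,sorted((a,b)),np.degrees(np.arctan2(l[1],l[0]))
def down(yaw): # tool z down, tool x along yaw; returns wxyz
    q=(R.from_euler("z",yaw)*R.from_euler("x",np.pi)).as_quat(); return np.array([q[3],*q[:3]])
E
python3 - <<'E'
from h import *
vision.snapshot("top")
for t,z in (("tote",.095),("track",.05),("green_tray",.02)):
    m=models.regions_of(t,"top")[0]; print(t,round(m["score"],2),np.round(np.hstack(rect(m["pixels"],z,"top")),3))
print("cab",onplane([[305,130],[383,75],[445,100]],0.,"top").round(3)[:,:2].tolist())
print(proj([.243,.521,.23],"top"),proj([.243,.521,.23],"scene"))
E
```

```text
tote 0.91 [  0.493   0.148  59.995  86.809 -62.551]
track 0.83 [ 5.17000e-01  9.50000e-02  9.51810e+01  3.04769e+02 -6.35120e+01]
green_tray 0.96 [  0.408   0.326 123.956 144.348 -61.474]
cab [[0.664, 0.191], [0.79, 0.023], [0.735, -0.111]]
[[ 90.47008917 345.30710976]] [[150.87270304  83.51353309]]
```

```bash
python3 - <<'E'
from h import *
print("disc",onplane([[137,305]],0.02,"top").round(3),onplane([[187,145]],0.02,"scene").round(3), onplane([[187,145]],0.1,"scene").round(3))
print("bottle",onplane([[130,262]],.1,"top").round(3),onplane([[213,140]],0.,"scene").round(3))
im=vision.snapshot("scene"); cv2.imwrite("pics/c1.png",cv2.resize(im[0:240,40:340,::-1],None,fx=2.5,fy=2.5,interpolation=cv2.INTER_CUBIC))
E
```

```text
disc [[0.291 0.528 0.02 ]] [[0.286 0.52  0.02 ]] [[0.28  0.419 0.1  ]]
bottle [[0.379 0.514 0.1  ]] [[0.361 0.534 0.   ]]
```

View pics/c1.png

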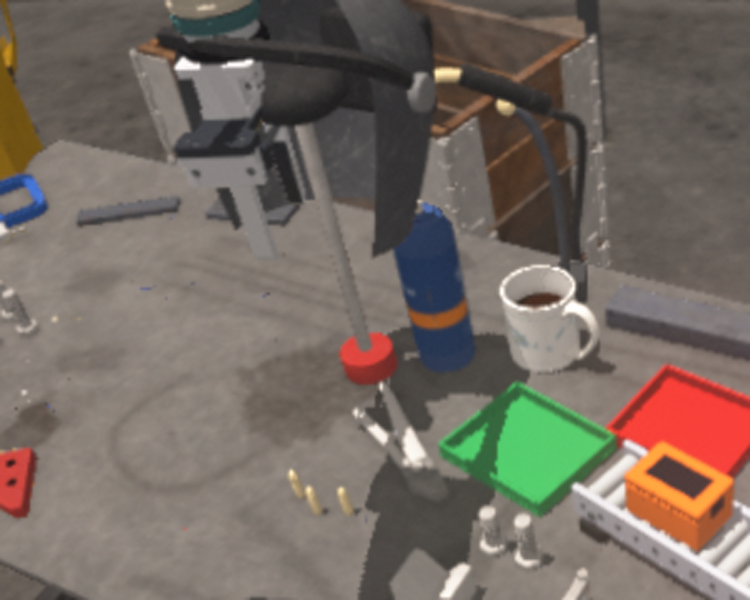

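The crop shows the gripper at (225,180), open. A lamp-like item with a rod and red foot stands at about (365,350), beside the gripper, with a blue bottle behind it. I'll look at the top view before moving off.

```bash
python3 - <<'E'
import cv2
im=cv2.imread("pics/top0.png"); cv2.imwrite("pics/c2.png",cv2.resize(im[120:400,0:260],None,fx=2.1,fy=2.1,interpolation=cv2.INTER_CUBIC))
E
```

```text
(no output)
```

View pics/c2.png

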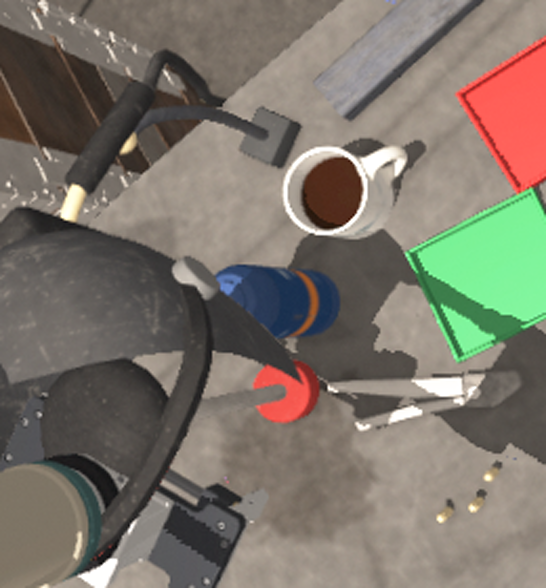

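The rod seems to carry a black headgear, with a curved band near the wrist. I'll triangulate it to choose a safe exit direction.

```bash
python3 - <<'E'
from h import *
def tri(a,b):
    A=[]
    for px,c in ((a,"top"),(b,"scene")):
        p=cal(c)[2]; d=onplane([px],0,c)[0]-p; d/=np.linalg.norm(d); A.append((p,d))
    (p,d),(q,e)=A; s=np.linalg.lstsq(np.c_[d,-e],q-p,rcond=None)[0]
    x,y=p+s[0]*d,q+s[1]*e; return ((x+y)/2).round(3),np.linalg.norm(x-y).round(3)
t=lambda x,y:(x/2.1,120+y/2.1); s=lambda x,y:(40+x/2.5,y/2.5)
print("band end",tri(t(95,545),s(165,40)))
print("band joint knob",tri(t(195,278),s(420,92)))
print("visor tip",tri(t(298,378),s(378,252)))
print("ball",tri(t(110,420),s(300,80)))
print("yellow joint",tri(t(75,200),s(440,75)), tri(t(130,140),s(508,106)))
K={"tcp":[.243,.521,.23],"flange":[.243,.521,.38]}
for n,P in K.items(): print(n,proj(P,"top").round(),proj(P,"scene").round())
E
```

```text
band end (array([0.213, 0.494, 0.414]), np.float64(0.034))
band joint knob (array([0.392, 0.47 , 0.337]), np.float64(0.002))
visor tip (array([0.318, 0.446, 0.203]), np.float64(0.002))
ball (array([0.296, 0.521, 0.349]), np.float64(0.001))
yellow joint (array([0.443, 0.598, 0.288]), np.float64(0.011)) (array([0.5  , 0.578, 0.25 ]), np.float64(0.0))
tcp [[ 90. 345.]] [[151.  84.]]
flange [[ 39. 362.]] [[133.  24.]]
```

The gripper starts between the rod and the headgear band, both on its smaller-angle side. So I'll swing J1 positive first, then retract, raise, and go round inside the obstacles.

```bash
python3 - <<'E'
from h import *
f=lambda: np.round(telemetry.current_wrist_force(),1)
q=np.array(telemetry.current_joints())
for i in range(3):
    q[0]+=.12; r.movej(q); print(f())
a=q[0]-0.06
u=np.deg2rad(-63.5)
P=telemetry.current_ee_pos(); e=P[:2]/np.hypot(*P[:2])
r.move_l([*(e*.32),.36],vel=.25); print(f())
q=np.array(telemetry.current_joints()); q[0]=0.3; r.movej(q); print(f(),telemetry.current_ee_pos())
gripper_to(.094)
best=None
for y in (u,u+np.pi):
    s=inverse_kinematics([.4985,.148,.24],down(y)); print(y,None if s is None else np.round(s,2))
    if s is not None and (best is None or abs(s[5])<abs(best[0])): best=(s[5],y)
r.move_to([.4985,.148,.24],down(best[1])); print(best,f(),telemetry.current_t())
im=vision.snapshot("scene"); cv2.imwrite("pics/s2.png",im[:,:,::-1])
E
```

```text
[ 0.  -0.6  0.1]
[-0.5  0.2 -0.2]
[-0.3 -0.2  0.1]
[-0.6  0.1 -0.3]
[-0.2 -0.  -0.2] [0.27825612 0.15942213 0.35906576]
-1.1082840750163994 None
2.0333085785733935 [ 0.15  0.19  1.6   0.    1.35 -0.31]
(np.float64(-0.3077698816876522), np.float64(2.0333085785733935)) [ 0.3  0.1 -0.6] 5.5417
```

View pics/s2.png

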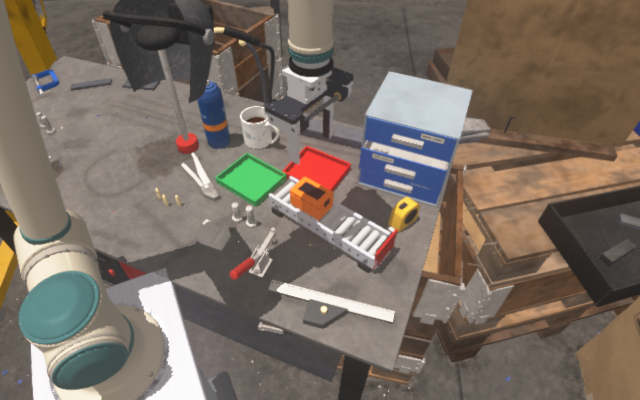

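The arm is clear of the headgear and the gripper hangs over the tote at (312,197). Now I'll descend with a guard, grip and roll.

```bash
python3 - <<'E'
from h import *
f=lambda: np.round(telemetry.current_wrist_force(),1)
u=np.deg2rad(-63.5); d=np.array([np.cos(u),np.sin(u)]); T=np.array([.5195,.1002])
P=[.4985,.148]
print(r.move_l([*P,.13],vel=.2), g:=r.move_l([*P,.088],vel=.06,guard=6), f())
if not g:
    gripper_to(.03,f_grip=20); print("open",telemetry.current_opening(),telemetry.current_finger_force(),f())
    E=T+d*.112
    print("stop?",r.move_l([*E,.088],vel=.06,guard=8)); r.hold(.5)
    p=np.array(telemetry.current_ee_pos()); print(p,"along",(p[:2]-T)@d,"lat",(p[:2]-T)@[-d[1],d[0]],f(),telemetry.current_opening())
im=vision.snapshot("scene"); cv2.imwrite("pics/s3.png",cv2.resize(im[80:300,200:480,::-1],None,fx=2.5,fy=2.5))
vision.snapshot("top")
for c in ("scene","top"): print([(np.round(x["at"],4),round(x["score"],2),((x["at"][:2]-T)@d).round(4)) for x in models.mark_of("tote",c)][:2])
print(telemetry.current_t())
E
```

```text
False False [ 0.6 -1.   0.6]
open 0.05609131083879399 19.93612825870514 [-1.8 -0.7  2.2]
stop? True
[0.56453903 0.01272344 0.08809141] along 0.09838209824328664 lat 0.0012751222506127077 [-1.5 -1.1  5.9] 0.05611397167648437
[(array([0.5645, 0.0139, 0.0444]), 0.77, np.float64(0.0973)), (array([0.5209, 0.1034, 0.0011]), 0.4, np.float64(-0.0022))]
[(array([0.5653, 0.0146, 0.0454]), 0.67, np.float64(0.097))]
10.725
```

View pics/s3.png

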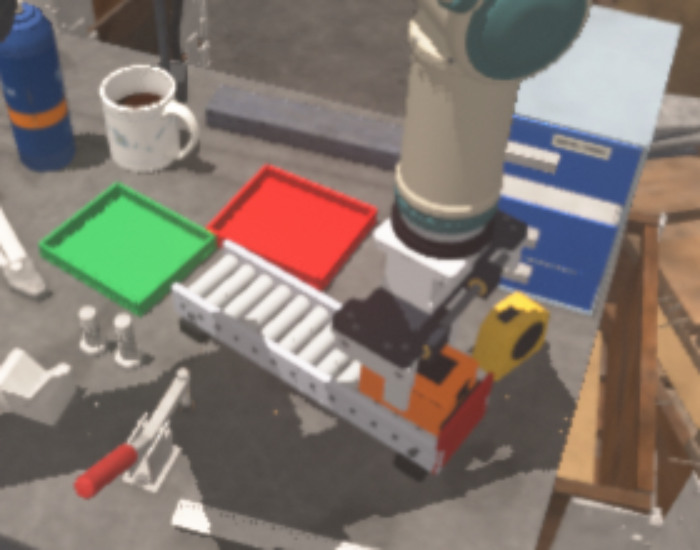

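The tote is against the stop, with x ≈ 0.097 in the track frame, and both cameras agree. I'll nudge it gently to confirm, then lift, carry and place it.

```bash
python3 - <<'E'
from h import *
f=lambda: np.round(telemetry.current_wrist_force(),1)
u=np.deg2rad(-63.5); d=np.array([np.cos(u),np.sin(u)]); T=np.array([.5195,.1002])
p=np.array(telemetry.current_ee_pos())
print("contact",r.move_l([*(p[:2]+d*.006),p[2]],vel=.03,guard=6)); r.hold(.6)
p=np.array(telemetry.current_ee_pos()); print((p[:2]-T)@d,f())
r.move_l([*p[:2],.20],vel=.1); r.hold(.2); print("lifted",f(),telemetry.current_opening())
G=[.408,.3275]; yt=down(np.deg2rad(-61.5)+np.pi)
r.move_l([*G,.20],rot=yt,vel=.15); print(telemetry.current_opening(),f())
r.move_l([*G,.065],vel=.1)
print("touch",r.move_l([*G,.042],vel=.04,guard=4),telemetry.current_ee_pos(),f())
vision.snapshot("top"); im=vision.snapshot("scene"); cv2.imwrite("pics/s4.png",cv2.resize(im[80:300,180:460,::-1],None,fx=2.5,fy=2.5))
for c in ("scene","top"): print([(np.round(x["at"],4),round(x["score"],2)) for x in models.mark_of("tote",c)][:2])
print(telemetry.current_t())
E
```

```text
contact True
0.09895087643078998 [1.6 1.1 0.8]
lifted [ 0.2  0.4 -3.9] 0.055698949511367335
0.05591175767429571 [-0.3 -0.  -4. ]
touch True [0.40797384 0.32746809 0.04645222] [ 0.3  0.5 -0.4]
[(array([0.4053, 0.3301, 0.0065]), 0.89)]
[(array([0.4078, 0.3339, 0.0036]), 0.71)]
17.675
```

View pics/s4.png

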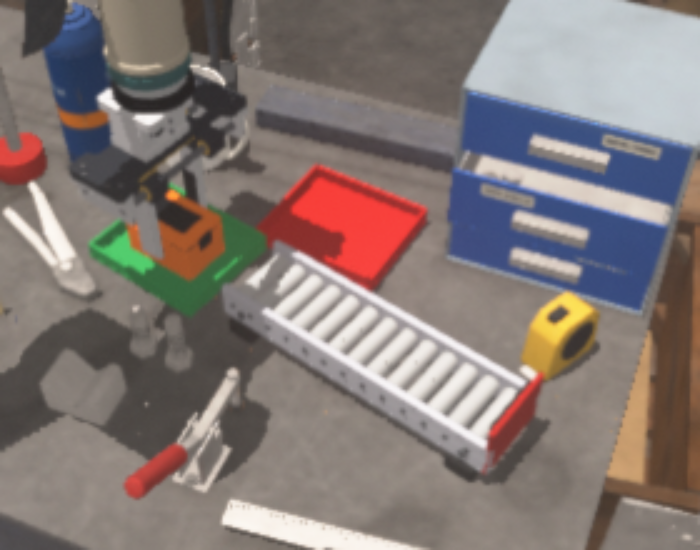

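The tote sits in the green tray, at (180,235) in the crop, upright and on the floor. Release, back off, check and hand in.

```bash
python3 - <<'E'
from h import *
gripper_to(.074); r.hold(.2)
p=telemetry.current_ee_pos(); r.move_l([p[0],p[1],.16],vel=.1); r.hold(.5)
print(telemetry.current_opening(),np.round(telemetry.current_wrist_force(),1))
vision.snapshot("top"); im=vision.snapshot("scene"); cv2.imwrite("pics/s5.png",cv2.resize(im[80:300,180:460,::-1],None,fx=2.5,fy=2.5))
for c in ("scene","top"): print([(np.round(x["at"],4),round(x["score"],2)) for x in models.mark_of("tote",c)][:2])
E
```

```text
0.0739465706906037 [-0.6 -0.7  0.3]
[(array([0.4042, 0.3285, 0.003 ]), 0.97)]
[(array([0.4102, 0.3306, 0.0067]), 0.95)]
```

View pics/s5.png

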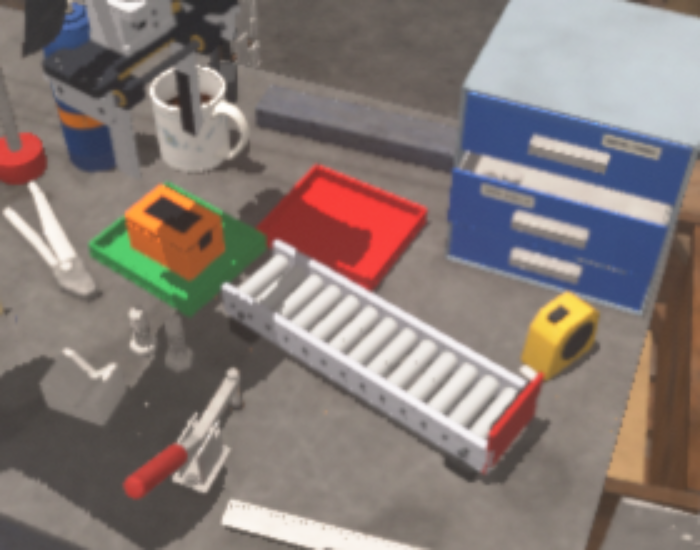

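The tote stands upright in the green tray at (178,235), released, with the gripper well above it.

```bash
python3 -c "
from plant import r
print(r.sign_off())"
```

```text
the job is handed in; nothing more can be done
None
```

I rolled the tote to the end stop, lifted it clear, set it upright in the green tray and let go; the job is handed in, and the hand-in call returned no verdict.

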